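Index the tilted specimen stage and lock it with its pin

ROBOT

A 6-joint arm with a two-finger parallel gripper is mounted at the origin on a cart in front of the work surface, level with it; the furniture and walls round the work are solid. World frame = base frame: x ahead of the robot, y to its left, z up, the work surface at z = 0. Lengths are in m, angles in rad, forces in N, time in s.
With the tool pointing down it reaches from about 0.325 to 0.775 m from the base axis. Payload 9.3 kg.
Tool frame: the origin (TCP) lies on the centre line of the jaws, within the pads' length; the fingertips stand 11 mm ahead of it and the grasp point (between the pads) lies 8 mm behind it (tip_extent is the distance from the TCP to the fingertips, in m); z points along the fingers, y is the line along which they close (so a half turn about z gives the same grasp; the last joint's range is limited). The gripper opens to 85 mm and grips with 20 to 120 N. Pads are 22 mm wide; open, the fingers measure 114 mm over their backs; the gripper's body (76 mm by 85 mm) begins 54 mm behind the grasp point. The pads swing forward as they close: fully open they stand 13 mm farther back than shut.
Start: joints at [1.014, 0.259, 0.021, 1.334, 0, 1.418], TCP at [0.216, 0.506, 0.242] pointing down, gripper open.
Joint ranges: [-3.04, 3.04], [-0.91, 1.82], [-1.04, 1.36], [-1.92, 1.95], [-1.52, 1.45], [-3.14, 3.14]. Speed limits (rad/s): [2.22, 2.22, 2.79, 3.14, 3.14, 3.14].

INTERFACE

Orientations are given as a unit quaternion [x, y, z, w].
In Python, from plant import observe, read_camera, calibration, job_done, tip_extent gives the robot as it stands.
- The arm moves only by the tool carry_out, never from a script. Its arguments are lists of equal length, an entry for each row: "delta_pos": the shift along the tool's x, y, z as a fraction of full scale, a list of three; "twist": the turn about the tool's z as a fraction of full scale. In form: {"delta_pos": [[tx, ty, tz], ...], "twist": [twist, ...]}. A call has 1 to 10 rows; each row shifts and turns the commanded pose from where the row before left it, along the tool's axes as they then stand; what a row does not reach is not made up. Full scale, the value 1, is 0.03 m for a shift and 8 degrees for a turn. A row lasts 1/8 s, in which the tool goes at most 62.5 mm and 10.7 degrees, less where a joint would pass 70% of its speed; a pose out of reach is approached as far as the arm can. A call with a number of a shift or a turn outside -1 to 1 is refused whole. A call with a gripper value outside its range is refused whole. "hand" is the closure, from 0 (fully open) to 1 (shut), set as the call begins (left out, the last holds). The fingers move at their own pace and stop on an object; the grip force is fixed at half the most. Time passes only in rows, so rows that do not move let the fingers close. It gives the time, the measured TCP pose, the force, the opening and the grip force at its end, in the units of the state.
- observe(): the state, without advancing time (a new reading comes with each control period).
- read_camera(name): name is "side" or "top"; returns the picture (480x640x3 uint8, red, green, blue); there is no depth.
- calibration(name): a dict with "camera_matrix" (3x3 intrinsics, pixels), "cam_to_world" (4x4, takes a point from camera to world coordinates). Camera axes: x right, y up, looking along -z (the intrinsics and any distortion apply to the point x, -y, -z); pixel columns grow to the right and rows downward; lengths in m; the calibration is good to about 2 mm. A picture is of the moment at which its call begins. calibration takes no time and is no camera call.
- job_done(): hands the job in; it is judged then, once.
The state is a dict: "time": time; "joints": joint angles; "dq": joint speeds; "joint_efforts": joint torques, N m; "tcp_pos": TCP position; "tool_rot": TCP orientation; "ft_force": force on the tool from outside, world axes, zero at the start; "moment": the same for the moment, N m; "width": opening from 0.0 (shut) to 1.0 (fully open); "gripper_force": force on a finger pad.
Only numpy, scipy, OpenCV 4.12 (cv2) and the standard library are available. Lean on these libraries where they do the work, as an engineer would, in place of code of your own. Each camera call takes 0.05 s, during which the arm holds its last target. There are 200 camera calls.

TASK

The specimen in the tilted indexing stage is to be photographed at the red mark. Turn the knurled specimen cup until its index arm stands at the red mark with the arm's eye over the red-ringed hole, then take the red-handled locking pin from the wooden block and push it through the eye and that hole, fully home with its collar down on the eye, and let go. Leave the hex driver, the two loose specimen mounts and the objective can where they stand.

Things in the scene. Friction and masses are not known exactly. Their poses are not given: they have to be found in the camera images.
- angle_stage: Steel indexing stage bolted to the table: base 164 x 164 x 10 mm, origin in the middle of its underside. It carries the tilted face plate by a hinge at the low edge and two stays at y = +-75 mm; at most 115 mm high at the plate's upper edge. Its low edge faces the robot
- face_plate: The stage's tilted aluminium plate, 150 x 144 x 14 mm. Origin on its upper face at the turning axis, 80 mm above the table. z: outward normal, axis of cup and holes, 28 deg from vertical; x up the slope, away from the robot; y to the left. Five 14 mm through holes on a 58 mm radius at -60, -30, 0, 30, 60 deg from x (counter-clockwise seen from outside), open below
- red_hole (a point): Centre of the upper mouth of the red-ringed hole in the face plate, at -30 deg from the plate's x; a red tick on the scale marks it too. Frame axes as face_plate. It is 14 mm wide and 14 mm deep, open below
- specimen_cup (a joint): Turning angle of the specimen cup and its index arm about the face plate's z, counter-clockwise positive seen from outside; 0 when the arm points straight up the slope (plate's x), -0.524 rad when the arm's eye is over the red-ringed hole. Range -1.6 to 1.6. Light friction (0.06 N m) holds it where it is left
- cup_grip (a point): Point on the turning axis, 36 mm out from the plate's face, at the height to grip the cup. Knurled steel cup, 50 mm in diameter, wall from 10 to 44 mm above the plate's face, with a black specimen puck showing on top up to 50 mm; a flange of 68 mm diameter under it reaches 10 mm above the face.
- index_eye (a point): Centre of the upper mouth of the eye at the end of the cup's index arm, 58 mm from the turning axis, 11 mm above the plate's face. The eye is a ring of 27 mm outer and 14 mm inner diameter; arm and eye lie between 1.5 and 11 mm above the face. Axes: z outward, x along the arm
- lock_pin: Steel locking pin with a red round handle, 116 mm long, 0.11 kg, at first upright in the wooden block. Origin at the tip, z along the pin towards the handle. Shank 12 mm in diameter and 46 mm long with a 9 mm tapered nose (6 mm wide at the tip); collar 26 mm in diameter from 46 to 52 mm; handle 22 mm in diameter from 61 to 110 mm
- tool_block: Fixed wooden storage block 50 x 106 x 50 mm (x, y, z), origin in the middle of its underside. Three vertical through holes 14 mm wide at y = -32, 0 and +32 mm; the pin and the hex driver stand in the two outer ones, either way round, their collars on the block's top
- hex_driver: Hex driver with a black, yellow-ribbed handle of 24 mm diameter, 122 mm long, upright in the wooden block. Origin at its tip, z up. To be left alone
- green_mount: Green specimen puck, 30 mm in diameter, 13 mm high, on the table; origin in the middle of its underside. To be left alone
- red_mount: Red specimen puck, 30 mm in diameter, 14 mm high, on the table; origin in the middle of its underside. To be left alone
- objective_can: Black screw-lid can for a microscope objective, 36 mm in diameter, 62 mm high, standing on the table; origin in the middle of its underside. To be left alone
Not all that is in view belongs to the job. Several things look just like the lock_pin: the one meant starts farthest to the robot's right.

How it is judged:
By the outcome, as a careful person would: the job done as asked, in the order asked, and still so for the second after the job is handed in, with the robot touching nothing.
It also fails if it takes over 61 s, if anything falls off the work surface, if the arm or the gripper's body presses on something with over 40 N, if the wrist force passes 120 N, or if a joint passes its speed limit or range.

## Working session

There is one attempt and no reset: what is moved stays moved. The work goes in short steps, Python scripts to look and compute and a tool call to move; the robot and the scene stay as the last step left them, time stands still between calls to the robot, and variables do not carry over. Pictures are saved under pics/ and viewed, at most 10 in all, crops included, and the job is handed in when it is done.

Besides the shell and the picture viewer there is one more tool, called after "Call:" as name([rows], argument=value, ...), one row to a line, values as JSON. carry_out: Moves the arm, as the interface text tells. Its arguments: {"type":"object","properties":{"delta_pos":{"type":"array"},"twist":{"type":"array"},"hand":{"type":"number"}},"required":["delta_pos","twist"]}

```bash
ls; mkdir -p pics
python3 - <<'E'
from plant import *
import cv2
for n in("side","top"):
    im=read_camera(n); cv2.imwrite(f"pics/{n}0.png",im[:,:,::-1]); c=calibration(n); print(c)
print(observe(),tip_extent)
E
```

```text
pics
{'camera_matrix': array([[514.01662265,   0.        , 317.12020235],
       [  0.        , 514.01662265, 238.95586916],
       [  0.        ,   0.        ,   1.        ]]), 'cam_to_world': array([[ 0.99462965,  0.06286686, -0.08221685,  0.46174447],
       [-0.10345256,  0.58033385, -0.80778103, -0.71008683],
       [-0.00306943,  0.81194851,  0.583721  ,  0.63467011],
       [ 0.        ,  0.        ,  0.        ,  1.        ]])}
{'camera_matrix': array([[455.10201806,   0.        , 309.48610171],
       [  0.        , 455.10201806, 226.79841973],
       [  0.        ,   0.        ,   1.        ]]), 'cam_to_world': array([[-0.13554398,  0.97010199, -0.20132056,  0.34384622],
       [-0.99077062, -0.13247231,  0.02871708,  0.02377439],
       [ 0.0011891 ,  0.20335492,  0.97910437,  1.02700019],
       [ 0.        ,  0.        ,  0.        ,  1.        ]])}
{'time': 0.1, 'joints': array([1.01438876e+00, 2.59158882e-01, 2.08280803e-02, 1.33370087e+00,
       8.21984184e-07, 1.41819095e+00]), 'dq': array([ 0.00062279, -0.00098729,  0.0015308 , -0.00073042, -0.00013624,
       -0.00079243]), 'joint_efforts': array([ 4.90755148e-03, -5.56694412e+01,  3.45069945e+01,  1.16545221e-02,
       -1.75045925e-04,  2.85997521e-05]), 'tcp_pos': array([0.21598308, 0.50555618, 0.24171036]), 'tool_rot': array([ 2.00532134e-01,  9.79686930e-01, -5.79119501e-04, -2.14795785e-04]), 'ft_force': array([0.63308674, 0.55646912, 0.07939691]), 'moment': array([ 0.00379336,  0.00764834, -0.00316716]), 'gripper_force': 0.0, 'width': 1.0026465466185828} 0.011
```

View pics/side0.png

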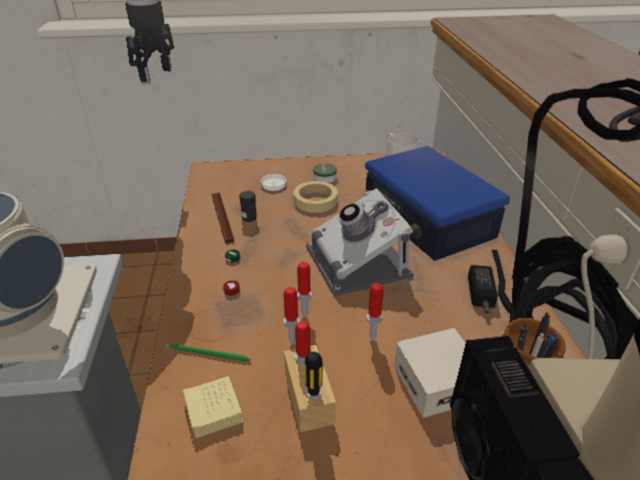

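View pics/top0.png

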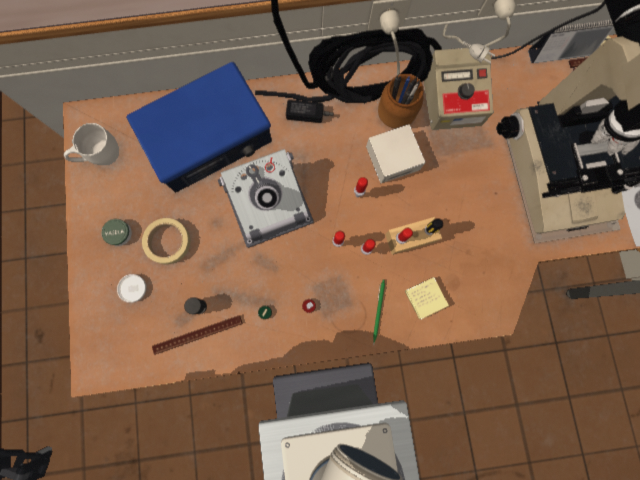

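Candidates for the lock pin (red handles): top (405,235) in the block, (369,246), (339,238) and (361,186); in side (303,340) in the block, (291,303), (304,277) and (376,300). The rightmost one (smallest y) is the one in the block, next to the black/yellow driver at (435,226). I'll check that in a close crop.

```bash
cat > h.py <<'E'
import numpy as np, cv2
from plant import *
C={n:calibration(n) for n in("side","top")}
def ray(n,p):
    K,T=C[n]["camera_matrix"],C[n]["cam_to_world"]
    d=np.linalg.inv(K)@[p[0],p[1],1]; d=T[:3,:3]@[d[0],-d[1],-d[2]]
    return T[:3,3],d/np.linalg.norm(d)
def onz(n,p,z):
    o,d=ray(n,p); return o+d*(z-o[2])/d[2]
def tri(ps,pt):
    o1,d1=ray("side",ps);o2,d2=ray("top",pt)
    s=np.linalg.lstsq(np.c_[d1,-d2],o2-o1,rcond=None)[0]
    a,b=o1+d1*s[0],o2+d2*s[1]; return (a+b)/2,np.linalg.norm(a-b)
def proj(n,P):
    K,T=C[n]["camera_matrix"],C[n]["cam_to_world"]
    c=T[:3,:3].T@(np.asarray(P)-T[:3,3]); u=K@[c[0],-c[1],-c[2]]; return u[:2]/u[2]
def crop(im,x,y,w,h,s): return cv2.resize(im[y:y+h,x:x+w],None,fx=s,fy=s,interpolation=cv2.INTER_CUBIC)
E
python3 - <<'E'
from h import *
s=cv2.imread("pics/side0.png");t=cv2.imread("pics/top0.png")
a=np.hstack([crop(t,210,140,100,110,4),crop(s,300,180,120,110,3.34)[:440] if 0 else cv2.resize(s[180:290,300:400+20],(400,440))])
cv2.imwrite("pics/stage.png",cv2.resize(a,(800,440)))
b=np.hstack([crop(t,350,170,100,90,4),cv2.resize(s[255:435,270:390],(300,360))[:360]])
cv2.imwrite("pics/block.png",b)
for n,im in(("side",s),("top",t)):
    hsv=cv2.cvtColor(im,cv2.COLOR_BGR2HSV)
    m=(((hsv[...,0]<6)|(hsv[...,0]>174))&(hsv[...,1]>170)&(hsv[...,2]>90)).astype(np.uint8)
    k,_,st,ce=cv2.connectedComponentsWithStats(m)
    print(n,[(c.round(1).tolist(),q[:5].tolist()) for c,q in zip(ce[1:],st[1:]) if q[4]>6])
E
```

```text
side [([303.5, 278.0], [298, 262, 12, 33, 358]), ([230.5, 285.4], [224, 281, 15, 10, 63]), ([375.5, 299.5], [369, 283, 15, 34, 409]), ([290.3, 303.7], [284, 287, 14, 34, 396]), ([302.4, 338.4], [295, 321, 15, 36, 458])]
top [([481.8, 72.1], [480, 71, 5, 4, 15]), ([463.6, 101.1], [444, 91, 44, 22, 540]), ([361.4, 184.3], [356, 178, 12, 14, 122]), ([405.3, 234.2], [399, 228, 14, 13, 121]), ([339.0, 236.9], [334, 231, 11, 13, 105]), ([368.8, 244.9], [363, 239, 12, 13, 111]), ([308.0, 305.7], [303, 300, 12, 12, 67])]
```

View pics/stage.png

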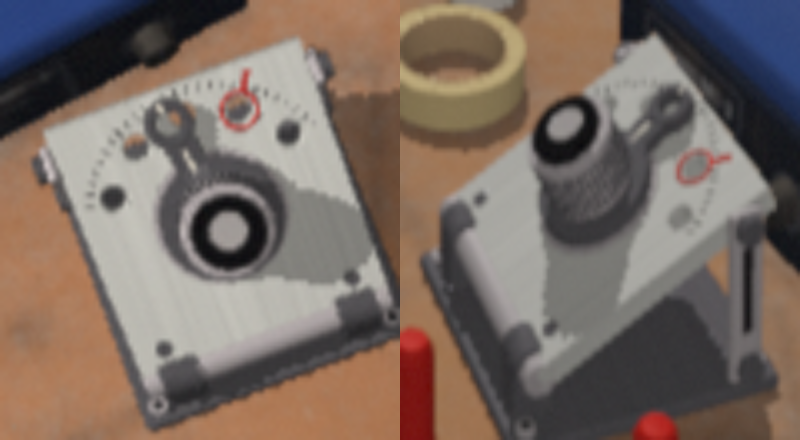

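View pics/block.png

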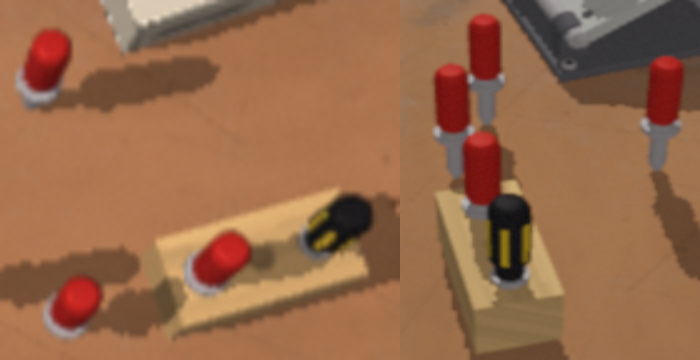

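The close crop shows the red pin in the block's hole at top (405,234) and side (302,338), next to the black/yellow driver, so the choice is confirmed. The other three stand free to its left. The stage crops show the cup top at top (267,198) and side (350,210). The eye is at top (252,170) and side (380,205), and the red hole at top (270,167) and side (388.5,222).

Run:
```python
from h import *
np.set_printoptions(precision=4,suppress=True)
P={}
for k,s,t in [("cuptop z.124",(350.1,210.25),(267,197.75)),("red z.1036",(388.5,221.75),(270,167)),("h-60 z.0936",(384.3,234.25),(282,172.75)),("eye",(380.4,205.25),(252.25,170.5)),
 ("pin ~z.09",(302.4,338.4),(405.3,234.2)),("pB",(290.3,303.7),(368.8,244.9)),("pC",(303.5,278),(339,236.9)),("pD",(375.5,299.5),(361.4,184.3))]:
    P[k],g=tri(s,t); print(k,P[k],"gap",g.round(4))
print("collar", [onz("top",p,.05) for p in((350+208/4,170+272/4),)], [onz("side",(270+482/2.5,255+205/2),.05)])
print("block top corners top",[onz("top",(350+a/4,170+b/4),.05)[:2] for a,b in((157,243),(345,190),(366,270),(177,330))])
# plate holes: plane ray casting with z known
for ang,p in((60,(238,189.25)),(-30,(270,167)),(-60,(282,172.75))):
    r=np.radians(ang); z=.08+.058*np.cos(r)*np.sin(np.radians(28)); print(ang,onz("top",p,z),)
print("cup axis via top",onz("top",(267,197.75),.1241), onz("side",(350.1,210.25),.1241))
print("redside",onz("side",(388.5,221.75),.1036),"-60 side",onz("side",(384.3,234.25),.0936))
t=cv2.imread("pics/top0.png")
b=np.radians
# base edges corners by hand: low edge bolts
print("base bolts top",[onz("top",(210+a/4,140+c/4),.010)[:2] for a,c in((157,405),(392,316))])
```

```text
cuptop z.124 [0.6018 0.0753 0.1269] gap 0.0018
red z.1036 [0.6732 0.0623 0.1054] gap 0.0002
h-60 z.0936 [0.661  0.0388 0.0945] gap 0.0001
eye [0.6652 0.0994 0.119 ] gap 0.0012
pin ~z.09 [ 0.4926 -0.1997  0.0936] gap 0.001
pB [ 0.4806 -0.1213  0.0892] gap 0.0021
pC [ 0.5059 -0.0621  0.0893] gap 0.0019
pD [ 0.613  -0.1266  0.0899] gap 0.0014
collar [array([ 0.4927, -0.2015,  0.05  ])] [array([ 0.7266, -0.2218,  0.05  ])]
block top corners top [array([ 0.5124, -0.1767]), array([ 0.5277, -0.2844]), array([ 0.4821, -0.2871]), array([ 0.4635, -0.1792])]
60 [0.6373 0.1362 0.0936]
-30 [0.674  0.0624 0.1036]
-60 [0.6612 0.0388 0.0936]
cup axis via top [0.6017 0.0755 0.1241] [0.6035 0.0801 0.1241]
redside [0.6738 0.065  0.1036] -60 side [0.6614 0.0401 0.0936]
base bolts top [array([0.5383, 0.1338]), array([ 0.5715, -0.0052])]
```

```bash
cat >> h.py <<'E'
from scipy.spatial.transform import Rotation as R
O=np.array([.6243,.0808,.080]); yaw=np.radians(13.7)
Rp=(R.from_euler('z',yaw)*R.from_euler('y',-np.radians(28))).as_matrix()  # columns plate x,y,z
def plate(p): return O+Rp@np.asarray(p)
def toplate(P): return Rp.T@(np.asarray(P)-O)
up=np.array([np.cos(yaw),np.sin(yaw),0])
def totool(target,tcp=None,q=None):
    s=observe(); tcp=s["tcp_pos"] if tcp is None else tcp; q=s["tool_rot"] if q is None else q
    return R.from_quat(q).inv().apply(np.asarray(target)-tcp)
def eyepush(ang,e=.007,c=.004,dy=0):
    a=np.radians(ang); p=plate([.058*np.cos(a)+.003,.058*np.sin(a)+dy,c]); return p-.011*up+[0,0,e]
E
python3 - <<'E'
from h import *
np.set_printoptions(precision=4,suppress=True)
print(Rp[:,2],plate([.0502,-.029,0]))
for a in(8.4,-30): print(a,eyepush(a),proj("top",plate([.058*np.cos(np.radians(a)),.058*np.sin(np.radians(a)),.011])),proj("side",plate([.058*np.cos(np.radians(a)),.058*np.sin(np.radians(a)),.011])))
q=(R.from_quat(observe()["tool_rot"])*R.from_euler('z',-np.radians(36.8))).as_quat()
M=R.from_quat(q).as_matrix();print(M)
t=eyepush(8.4)
print("rows/0.03:",totool([t[0],t[1],.2417],q=q)/.03, "deltas",totool(t,q=q)/.03)
E
```

```text
[-0.4561 -0.1112  0.8829] [0.6742 0.0631 0.1036]
8.4 [0.6616 0.0986 0.1189] [252.1765 170.605 ] [381.2549 206.0717]
-30 [0.6643 0.0607 0.1155] [270.1126 167.5721] [386.8069 218.4348]
[[-0.9717 -0.2362 -0.0007]
 [-0.2362  0.9717 -0.001 ]
 [ 0.0009 -0.0009 -1.    ]]
rows/0.03: [-11.2283 -16.6897   0.0049] deltas [-11.232  -16.6862   4.0989]
```

Call:
carry_out([
  [0,0,0],
  [0,0,0],
  [0,0,0],
  [0,0,0],
  [0,0,0],
  [-0.66,-0.98,0],
  [-0.66,-0.98,0],
  [-0.66,-0.98,0],
  [-0.66,-0.98,0],
  [-0.66,-0.98,0],
], twist=[-1,-1,-1,-1,-0.6,0,0,0,0,0], hand=0.58)

```text
time: 1.35
tcp_pos: [0.3477, 0.3854, 0.242]
tool_rot: [-0.119, 0.993, -0.0, -0.0]
ft_force: [0.6, 0.3, 0.2]
width: 0.424
gripper_force: 0.0
```

Call:
carry_out([
  [-0.66,-0.98,0],
  [-0.66,-0.98,0],
  [-0.66,-0.98,0],
  [-0.66,-0.98,0],
  [-0.66,-0.98,0],
  [-0.66,-0.98,0],
  [-0.66,-0.98,0],
  [-0.66,-0.98,0],
  [-0.66,-0.98,0],
  [-0.66,-0.98,0],
], twist=[0,0,0,0,0,0,0,0,0,0])

```text
time: 2.6
tcp_pos: [0.6095, 0.1465, 0.2418]
tool_rot: [-0.119, 0.993, 0.0, -0.0]
ft_force: [0.6, -0.1, -0.2]
width: 0.416
gripper_force: 0.0
```

Call:
carry_out([
  [-0.66,-0.98,0],
  [-0.66,-0.98,0],
  [0,0,0.7],
  [0,0,0.8],
  [0,0,0.5],
  [0,0,0],
  [0,0,0],
], twist=[0,0,0,0,0,0,0])

```text
time: 3.48
tcp_pos: [0.6615, 0.0998, 0.1832]
tool_rot: [-0.119, 0.993, -0.0, 0.001]
ft_force: [-0.6, 0.6, 0.1]
width: 0.419
gripper_force: 0.0
```

Run:
```python
from h import *
np.set_printoptions(precision=4,suppress=True)
s=observe();print(s["time"],s["joints"],s["width"],s["ft_force"]);print(totool(eyepush(8.4)),R.from_quat(s["tool_rot"]).as_matrix())
a=read_camera("side")[:,:,::-1];b=read_camera("top")[:,:,::-1]
p=np.hstack([crop(a,310,120,130,150,3),crop(b,200,130,130,150,3)]);cv2.imwrite("pics/s1.png",p)
tip=s["tcp_pos"]-[0,0,.007]
y=R.from_quat(s["tool_rot"]).apply([0,1,0])
print([proj("side",tip+k*.018*y) for k in(1,-1)])
```

```text
3.475 [ 0.0244  0.4827  0.2157  1.3027 -0.     -0.2143] 0.4190716960588307 [-0.5729  0.6486  0.091 ]
[ 0.0003 -0.0011  0.0643] [[-0.9717 -0.2364  0.0012]
 [-0.2364  0.9717 -0.    ]
 [-0.0011 -0.0003 -1.    ]]
[array([376.6803, 174.0809]), array([385.175 , 183.1318])]
```

View pics/s1.png

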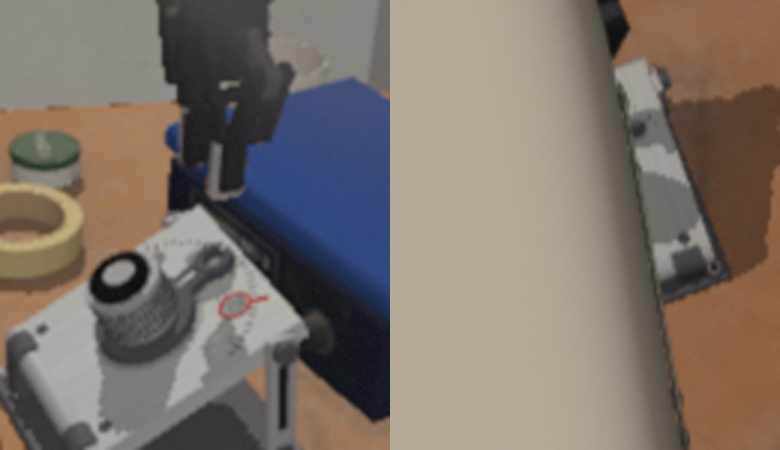

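The side view shows the two fingertips at (386,185) and (372,173), about where expected, straddling the eye at (381,206). The arm hides the stage in the top view.

Call:
carry_out([
  [0,-0.03,0.7],
  [0,0,0.7],
  [0,0,0.4],
  [0,0,0.15],
  [0,0,0],
  [0,0,0],
], twist=[0,0,0,0,0,0])

```text
time: 4.32
tcp_pos: [0.6618, 0.0988, 0.1246]
tool_rot: [-0.119, 0.993, -0.0, 0.001]
ft_force: [-0.6, -0.5, -0.6]
width: 0.425
gripper_force: 0.0
```

Run:
```python
from h import *
np.set_printoptions(precision=4,suppress=True)
s=observe();print(s["time"],s["ft_force"]);print(totool(eyepush(8.4)))
cv2.imwrite("pics/s2.png",crop(read_camera("side")[:,:,::-1],330,150,100,110,5))
for d in (0,.0045):
  print("path units from here (dy=%g)"%d,[ (totool(eyepush(a,dy=d))/.03).round(2).tolist() for a in(8.4,0,-10,-20,-30)])
```

```text
4.325 [-0.6365 -0.4999 -0.5943]
[ 0.0003 -0.0001  0.0057]
path units from here (dy=0) [[0.01, -0.0, 0.19], [-0.01, -0.29, 0.18], [0.02, -0.62, 0.19], [0.09, -0.95, 0.23], [0.22, -1.25, 0.3]]
path units from here (dy=0.0045) [[0.01, 0.15, 0.19], [-0.01, -0.14, 0.18], [0.02, -0.47, 0.19], [0.09, -0.8, 0.23], [0.22, -1.1, 0.3]]
```

View pics/s2.png

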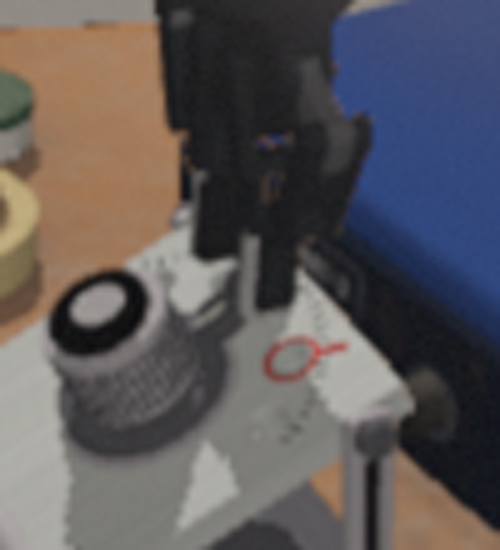

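The tips now stand just above the eye on both sides, with the red ring at side (388,222). Next I lower them and sweep along the arc.

Call:
carry_out([
  [0,0,0.15],
  [0,0,0],
  [0,-0.3,0],
  [0,-0.3,0.02],
  [0.03,-0.3,0.03],
  [0.07,-0.25,0.03],
  [0.12,-0.25,0.07],
  [0,0,0],
  [0,0,0],
], twist=[0,0,0,0,0,0,0,0,0])

```text
time: 5.5
tcp_pos: [0.6646, 0.0562, 0.1146]
tool_rot: [-0.119, 0.993, -0.0, -0.0]
ft_force: [-0.4, 0.9, -0.2]
width: 0.419
gripper_force: 0.0
```

Call:
carry_out([
  [0,0.1,0],
  [0,0,-0.8],
  [0,0,-1],
  [0,0,-1],
  [0,-1,-0.6],
  [0,-1,0],
  [0,-1,0],
  [0,-1,0],
  [0,-1,0],
  [0,-1,0],
], twist=[0,0,0,0,0,0,0,0,0,0])

```text
time: 6.75
tcp_pos: [0.7069, -0.116, 0.2167]
tool_rot: [-0.119, 0.993, 0.0, -0.0]
ft_force: [0.7, 0.2, 0.7]
width: 0.418
gripper_force: 0.0
```

Run:
```python
from h import *
np.set_printoptions(precision=4,suppress=True)
s=observe();print(s["time"],s["tcp_pos"])
a=read_camera("side")[:,:,::-1];b=read_camera("top")[:,:,::-1]
cv2.imwrite("pics/side3.png",a);cv2.imwrite("pics/top3.png",b)
cv2.imwrite("pics/s3.png",np.hstack([crop(a,330,180,80,80,5),crop(b,230,145,80,80,5)]))
q=(R.from_quat(s["tool_rot"])*R.from_euler('z',np.radians(94.7))).as_quat()
print(totool([.4922,-.2003,.2],q=q)/.03, totool([.4922,-.2003,.2])/.03)
```

```text
6.75 [ 0.7069 -0.116   0.2167]
[-1.5887 -7.5011  0.5332] [ 7.603  -0.9898  0.5381]
```

View pics/s3.png

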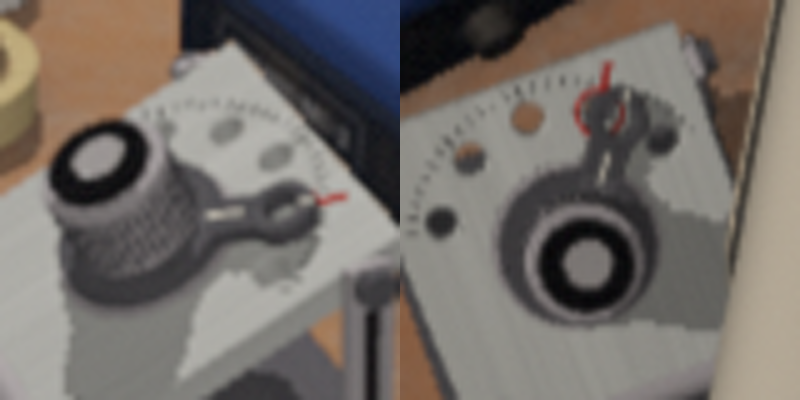

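The eye is past the mark: its centre is at top (272.6,167.6) and side (387,222), with red ring showing on its left. I'll measure the angle.

Run:
```python
from h import *
np.set_printoptions(precision=4,suppress=True)
def onp(n,p,h=.011):
    o,d=ray(n,p); c=plate([0,0,h]); k=Rp[:,2]; return toplate(o+d*((c-o)@k)/(d@k))
for f,n,x,y,w in(("pics/top3.png","top",272.6,167.6,0),("pics/side3.png","side",387,222,0),("pics/top0.png","top",252.2,170.6,0),("pics/side0.png","side",380.8,205.7,0)):
    q=onp(n,(x,y)); print(n,q*1e3,np.degrees(np.arctan2(q[1],q[0])))
    im=cv2.imread(f); g=im.max(2); x,y=int(x),int(y)
    m=((g<115)&(np.ptp(im.astype(int),axis=2)<25)).astype(np.uint8)
    print(np.array2string(m[y-9:y+10,x-10:x+11],formatter={'int':lambda v:'.#'[v]}))
```

```text
top [ 48.346  -33.8994  11.    ] -35.03744652003333
[[. . . . . . . . . . . . . . . . . . . . .]
 [. . . . . . . . . . . . . . . . . . . . .]
 [. . . . . . . . . . . . . . . . . . . . .]
 [# . . . . . . . . . . . . . . . . . . . .]
 [. . . . . . . . . . # # # . # . . . . . .]
 [. . . . . . . . . # # # # . # # # # . . .]
 [. . . . . . # # # # # # # . # # # # # . .]
 [. . . . . # # # # # # # # # # # # # # # #]
 [. . . . . # # # # # # # . # # # # # # # #]
 [. . . . # # # # # # # # . # # # # # # # #]
 [. . . . # # # # # # # # . # # # # # # # #]
 [. . . . . # # # # # # . . # # # # # # # #]
 [. . . . . . # # # # . . # # # # # # # # #]
 [. . . . . . # # # # # # # # # # # # # # #]
 [. . . . . . # # # # # # # # # # # # # # #]
 [. . . . . # # # # # # # # # # # # # # # #]
 [. . . . . # # # # # # # # # # # # # # # #]
 [. . . . . # # # # # # # # # # # # # # # #]
 [. . . . # # # # # . # # # # # # # # # # #]]
side [ 46.2758 -37.3063  11.    ] -38.874819896415815
[[. . . . . . . . . . . . . . . . . . . . .]
 [. . . . . . . . . . . . . . . . . . . . .]
 [. . . . . . . . . . . . . . . . . . . . .]
 [.
[... 1824 characters left out ...]
. . . . . . . . # # # #]
 [. . . . . . . . . . . . . . . . . . # # #]
 [. . . . . . . . . . # # # . . . . . . # #]
 [. . . . . . . . # # # # # # . . . . . # #]
 [. . . . . . . # # # # # # # # # # . . . .]
 [. . . . . . # # # # # # # # # # # # . . .]
 [. . . . . # # # # # # # # # # # # # . . .]
 [. . . . # # # # # # # # # # # # # # # . .]
 [. . . . # # # # # # . . # # # # # # . . .]
 [. . . # # # # # # # # # # # # # # # # . .]
 [. . # # # # # # # # # # # # # # # # . . .]
 [. # # # . # # # # # # # # # # # # # . . .]
 [# # . . . # # # # # # # # # # # # . . . .]
 [# . . . # # # # # # # # # # # . . . . . .]
 [. . . # # # # # # # # # # # . . . . . . .]
 [. . # # # # # # # # # . . . . . . . . . .]]
```

Run:
```python
from h import *
np.set_printoptions(precision=4,suppress=True)
a=np.radians(-34); t=plate([.058*np.cos(a)+.003,-.032,.004])-.011*up+[0,0,.007]
b=plate([.0502+.003,-.0268,.004])-.011*up+[0,0,.007]
print(totool(t)/.03,(totool(b)-totool(t))/.03)
```

```text
[0.0496 6.027  3.379 ] [-0.0617  0.1735 -0.0332]
```

Call:
carry_out([
  [0.05,1,0],
  [0,1,0],
  [0,1,0],
  [0,1,0],
  [0,1,0],
  [0,1,0],
  [0,0.03,1],
  [0,0,1],
  [0,0,0.7],
  [0,0,0.4],
], twist=[0,0,0,0,0,0,0,0,0,0])

```text
time: 8.1
tcp_pos: [0.6618, 0.0607, 0.1227]
tool_rot: [-0.119, 0.993, 0.0, -0.001]
ft_force: [-0.1, -0.5, 2.7]
width: 0.425
gripper_force: 1.3
```

Call:
carry_out([
  [0,0,0.14],
  [0,0,0.14],
  [0,0,0],
  [-0.03,0.08,-0.03],
  [-0.03,0.09,0],
  [0,0,0],
  [0,0,0],
], twist=[0,0,0,0,0,0,0])

```text
time: 8.98
tcp_pos: [0.6642, 0.0641, 0.1214]
tool_rot: [-0.119, 0.993, -0.002, 0.003]
ft_force: [-8.8, -6.6, 26.3]
width: 0.421
gripper_force: 15.4
```

Call:
carry_out([
  [0,-0.05,0],
  [0,0,-0.8],
  [0,0,-1],
  [0,0,-1],
  [0,-1,-0.6],
  [0,-1,0],
  [0,-1,0],
  [0,-1,0],
  [0,-1,0],
  [0,-1,0],
], twist=[0,0,0,0,0,0,0,0,0,0])

```text
time: 10.22
tcp_pos: [0.7063, -0.1117, 0.219]
tool_rot: [-0.119, 0.993, -0.0, 0.0]
ft_force: [0.1, -0.7, 0.3]
width: 0.422
gripper_force: 0.0
```

Run:
```python
from h import *
np.set_printoptions(precision=4,suppress=True)
s=observe();print(s["time"],s["tcp_pos"])
a=read_camera("side")[:,:,::-1];b=read_camera("top")[:,:,::-1]
cv2.imwrite("pics/side4.png",a);cv2.imwrite("pics/top4.png",b)
cv2.imwrite("pics/s4.png",np.hstack([crop(a,350,190,60,60,6),crop(b,245,140,60,60,6)]))
for im,x,y in((b,270,168),(a,386,219)):
    m=((im.max(2)<115)&(np.ptp(im.astype(int),axis=2)<25)).astype(np.uint8)
    print(x-10,y-9,np.array2string(m[y-9:y+10,x-10:x+11],formatter={'int':lambda v:'.#'[v]}))
```

```text
10.225 [ 0.7063 -0.1117  0.219 ]
260 159 [[. . . . . . . . . . . . . . . . . . . . .]
 [. . . . . . . . . . . . . . . . . . . . .]
 [. . # . . . . . . . . . . . . . . . . . .]
 [. . . . . . . . . # . . # # # . # . . . .]
 [. . . . . . . . . # # # # # # # # # . # .]
 [. . . . . . . . # # # # # # . # # # # # .]
 [. . . . . . . # # # # # # # # # # # # # #]
 [. . . . . . # # # # # # # # . # # # # # #]
 [. . . . . . # # # # # # # # . # # # # # #]
 [. . . . . . # # # # # # # # . # # # # # #]
 [. . . . . . . # # # # # # . . # # # # # #]
 [. . . . . . . # # # # # . . # # # # # # #]
 [. . . . . . . # # # # # # # # # # # # # #]
 [. . . . . . . # # # # # # # # # # # # # #]
 [. . . . . . . # # # # # # # # # # # # # #]
 [. . . . . . # # # # # # # # # # # # # # #]
 [. . . . . . # # # # # # # # # # # # # # #]
 [. . . . . . # # # # . # # # # # # # # # #]
 [. . . . . # # # # # . # # # # # # # # # .]]
376 210 [[. . . . . . . . . . . . . . . . . . . . .]
 [. . . . . . . . . . . . . . . . . . . . .]
 [. . . . . . . . . . . . . . . . . . . . .]
 [. . . . . . . . . . . . . . . . . . . . .]
 [. . . . . . . . . . . . . . . . . . . . .]
 [. . . . . . . . . . . . . . . . . . . . .]
 [. . . . . . . . # # # # # # # . . . . . .]
 [. . . . . . . # # # # # # # # # . . . . .]
 [. . . . . # # # # # # # # # . . . . . . .]
 [# # # # # # # # # # # # # # . . . # . . .]
 [# # # # # # # # # # # # # # . # # . . . .]
 [. . . # # # # # # # # . . # # # # # . . .]
 [. . # # # # # # # . . . # # # # # # . . .]
 [# # # # # # # # # # # # # # # # # # . . .]
 [# # # # # # # # # # # # # # # # # # . . .]
 [# # # # # # # # # # # # # # # # # . . . .]
 [# # # # # # # # # # # # # # # # . . . . .]
 [# # # # # # # # # # # # # # # # # . . . .]
 [# # . # # . . # # # # # # . . . # . . . .]]
```

View pics/s4.png

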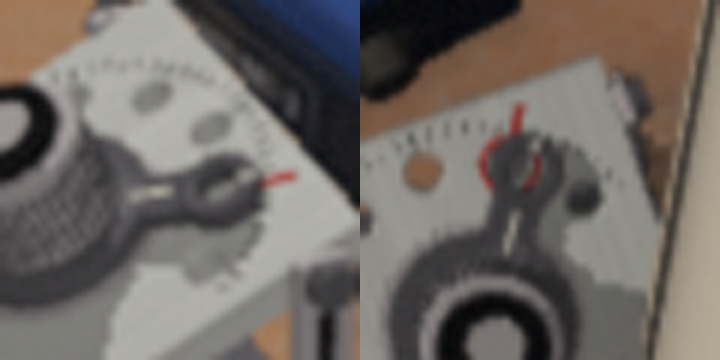

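The eye is still about 4° past the mark: centre near top (272,168), side (386,220). A fingertip landed on the eye, so I retry with a wider straddle.

Run:
```python
from h import *
np.set_printoptions(precision=4,suppress=True)
f=lambda y:plate([.0502+.003,y,.004])-.011*up+[0,0,.005]
t=f(-.025);b=f(-.0165)
print(totool(t)/.03,(totool(b)-totool(t))/.03)
```

```text
[0.0078 6.1196 3.4854] [ 0.0009  0.2833 -0.0002]
```

Call:
carry_out([
  [0,1,0],
  [0,1,0],
  [0,1,0],
  [0,1,0],
  [0,1,0],
  [0,1,0],
  [0,0.12,1],
  [0,0,1],
  [0,0,0.7],
  [0,0,0.4],
], twist=[0,0,0,0,0,0,0,0,0,0], hand=0.35)

```text
time: 11.58
tcp_pos: [0.6621, 0.0681, 0.1247]
tool_rot: [-0.119, 0.993, 0.0, -0.0]
ft_force: [0.3, -0.2, 0.1]
width: 0.656
gripper_force: 0.0
```

Call:
carry_out([
  [0,0,0.2],
  [0,0,0.18],
  [0,0,0],
  [0,0.1,0],
  [0,0.1,0],
  [0,0.08,0],
  [0,0,0],
  [0,0,0],
], twist=[0,0,0,0,0,0,0,0])

```text
time: 12.58
tcp_pos: [0.661, 0.0752, 0.1143]
tool_rot: [-0.119, 0.993, -0.0, 0.0]
ft_force: [2.2, -2.9, 2.5]
width: 0.649
gripper_force: 1.6
```

Run:
```python
from h import *
s=observe();print(s["time"],s["tcp_pos"],toplate(s["tcp_pos"]))
a=read_camera("side")[:,:,::-1]
cv2.imwrite("pics/s5.png",crop(a,330,170,100,90,5))
```

```text
12.575 [0.66098282 0.07517773 0.11430599] [ 0.04639749 -0.0141502   0.01418395]
```

View pics/s5.png

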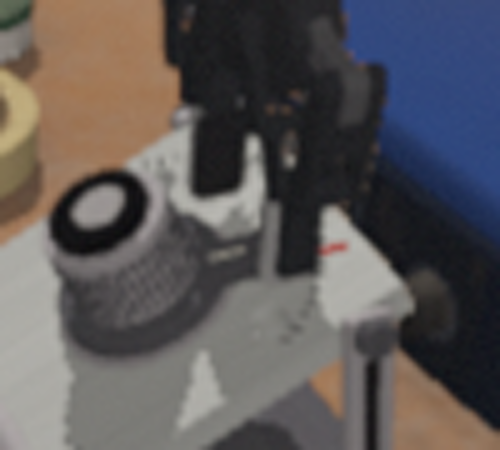

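Nine pictures used; from here I rely on numbers. The red tick is at side (396,220), with the finger beside the eye. Now I retract and measure by mask.

Call:
carry_out([
  [0,-0.1,0],
  [0,0,-0.8],
  [0,0,-1],
  [0,0,-1],
  [0,-1,-0.6],
  [0,-1,0],
  [0,-1,0],
  [0,-1,0],
  [0,-1,0],
  [0,-1,0],
], twist=[0,0,0,0,0,0,0,0,0,0])

```text
time: 13.88
tcp_pos: [0.7036, -0.103, 0.2153]
tool_rot: [-0.119, 0.993, 0.001, -0.001]
ft_force: [-0.7, 0.2, 0.4]
width: 0.649
gripper_force: 0.0
```

```bash
cat > eye.py <<'E'
from h import *
np.set_printoptions(precision=4,suppress=True)
s=observe();print(s["time"],s["tcp_pos"])
a=read_camera("side")[:,:,::-1].copy();b=read_camera("top")[:,:,::-1].copy()
cv2.imwrite("pics/side5.png",a);cv2.imwrite("pics/top5.png",b)
def g(im,x,y):
    m=((im.max(2)<115)&(np.ptp(im.astype(int),axis=2)<25)).astype(np.uint8)
    print(x-10,y-9,"\n"+"\n".join("".join(".#"[v] for v in r) for r in m[y-9:y+10,x-10:x+11]))
g(b,270,168);g(a,386,219)
for w in(-26,-28,-30,-32,-34):
    r=np.radians(w);p=plate([.058*np.cos(r),.058*np.sin(r),.011]);print(w,proj("top",p),proj("side",p))
E
python3 eye.py
```

```text
13.875 [ 0.7036 -0.103   0.2153]
260 159 
.....................
.....................
..#.....##...........
......#########......
.....#####.######....
....################.
....####..###########
....###..############
....#################
....#################
....#################
....#################
.....################
.....################
.....################
....##############.##
....##############..#
....####.#########...
....####.#########...
376 210 
.....................
.....................
.....................
.........#####.......
.......#########.....
.......########......
.....#########...#...
..##########.##.##...
##########..######...
...######....#####...
...#######.#######...
.#################...
##################...
##################...
##############.###...
##############.......
####....####.........
#...............#....
................#....
-26 [268.2074 167.3172] [386.8148 216.8547]
-28 [269.1626 167.4281] [386.8289 217.6388]
-30 [270.1126 167.5721] [386.8069 218.4348]
-32 [271.0561 167.7491] [386.7485 219.2416]
-34 [271.992  167.9588] [386.6537 220.0582]
```

The eye centre is now near top (270.2,168) and side (387,218), which gives about −29.5° to −30°. Now for the pin.

Call:
carry_out([
  [0.95,-0.19,0],
  [0.95,-0.19,0],
  [0.95,-0.19,0],
  [0.95,-0.19,0],
  [0.95,-0.19,0],
  [0.95,-0.19,0],
  [0.95,-0.18,0],
  [0.96,-0.17,0],
  [0,0,0],
  [0,0,0],
], twist=[0,0,0,0,0,0,0,0,1,1])

```text
time: 15.22
tcp_pos: [0.4919, -0.199, 0.2159]
tool_rot: [0.023, 1.0, 0.001, -0.0]
ft_force: [0.1, 0.4, 0.4]
width: 0.653
gripper_force: 0.0
```

Call:
carry_out([
  [0,0,0],
  [0,0,0],
  [0,0,0],
  [0,0,0],
  [0,0,0],
  [0,0,0],
  [0,0,0],
  [0,0,0],
  [0,0,0],
  [0,0,0],
], twist=[1,1,1,1,1,1,1,1,1,0.84])

```text
time: 16.48
tcp_pos: [0.4922, -0.1987, 0.2156]
tool_rot: [0.651, 0.759, 0.0, -0.001]
ft_force: [-0.3, 0.3, 1.1]
width: 0.65
gripper_force: 0.0
```

Call:
carry_out([
  [0,0,0],
  [0,0,0],
], twist=[0,0])

```text
time: 16.73
tcp_pos: [0.4925, -0.1993, 0.2158]
tool_rot: [0.649, 0.761, 0.0, -0.0]
ft_force: [-0.1, -0.3, -0.2]
width: 0.643
gripper_force: 0.0
```

Run:
```python
from h import *
s=observe();print(s["time"],s["tcp_pos"],s["joints"]);print(R.from_quat(s["tool_rot"]).as_matrix().round(3))
print((totool([.4922,-.2003,.093])/.03).round(3))
```

```text
16.725 [ 0.49247514 -0.19928945  0.21579052] [-5.42702127e-01  2.36112317e-01 -7.69115612e-02  1.25822454e+00
  2.99068976e-04  8.69018195e-01]
[[-0.158  0.987 -0.   ]
 [ 0.987  0.158  0.   ]
 [ 0.001 -0.    -1.   ]]
[-0.034 -0.014  4.093]
```

Call:
carry_out([
  [-0.03,0,1],
  [0,0,1],
  [0,0,1],
  [0,0,0.8],
  [0,0,0.29],
  [0,0,0],
], twist=[0,0,0,0,0,0])

```text
time: 17.48
tcp_pos: [0.4927, -0.2006, 0.0932]
tool_rot: [0.649, 0.76, -0.0, -0.0]
ft_force: [0.5, 0.3, 0.2]
width: 0.649
gripper_force: 0.0
```

Call:
carry_out([
  [0,0,0],
  [0,0,0],
  [0,0,0],
  [0,0,0],
  [0,0,0],
], twist=[0,0,0,0,0], hand=1)

```text
time: 18.1
tcp_pos: [0.4932, -0.201, 0.0942]
tool_rot: [0.65, 0.76, 0.0, 0.001]
ft_force: [-0.4, -0.2, 5.7]
width: 0.236
gripper_force: 58.5
```

Call:
carry_out([
  [0,0,-0.5],
  [0,0,-0.6],
  [0,0,0],
  [0,0,0],
], twist=[0,0,0,0])

```text
time: 18.6
tcp_pos: [0.4925, -0.2006, 0.126]
tool_rot: [0.65, 0.76, -0.0, -0.0]
ft_force: [-0.2, -0.9, -2.6]
width: 0.238
gripper_force: 59.0
```

Holding the pin. Next I lean it 28° in the jaws against the rim of the block hole.

Call:
carry_out([
  [0.2,0,0.02],
  [0.2,0,0.03],
  [0.2,0,0.03],
  [0.2,0,0.03],
  [0.2,0,0.03],
  [0.2,0,0.03],
  [0.2,0,0.01],
  [0,0,0],
  [0,0,0],
], twist=[0,0,0,0,0,0,0,0,0])

```text
time: 19.73
tcp_pos: [0.4868, -0.1598, 0.1209]
tool_rot: [0.65, 0.76, -0.0, 0.001]
ft_force: [2.2, -4.1, 1.2]
width: 0.234
gripper_force: 60.0
```

Run:
```python
from h import *
s=observe();print(s["time"],s["tcp_pos"],s["ft_force"],s["moment"],s["width"],s["gripper_force"]);print(totool([.4925,-.2006,.126])*1e3)
```

```text
19.725 [ 0.4868285  -0.15981615  0.12092203] [ 2.23814551 -4.08104845  1.23405948] [-1.26826161 -0.64884552  0.03361222] 0.23446850358707552 59.95257512200624
[-41.17998688  -0.72904995  -4.99509092]
```

Call:
carry_out([
  [0.16,0,-0.3],
  [0.16,0,-0.3],
  [0,0,-1],
  [0,0,-1],
  [0,0,-1],
  [0,0,0],
  [0,0,0],
  [0,0,0],
  [0,0,0],
  [0,0,0],
], twist=[0,0,0,0,0,-1,-1,-1,-1,-1])

```text
time: 20.98
tcp_pos: [0.4842, -0.1488, 0.2285]
tool_rot: [0.348, 0.937, 0.0, -0.001]
ft_force: [-0.8, -0.1, -0.5]
width: 0.236
gripper_force: 59.6
```

Call:
carry_out([
  [0,0,0],
  [0,0,0],
  [0,0,0],
  [0,0,0],
  [0,0,0],
  [0,0,0],
  [0,0,0],
  [0,0,0],
  [0,0,0],
], twist=[-1,-1,-1,-1,-1,-1,-0.84,0,0])

```text
time: 22.1
tcp_pos: [0.4845, -0.1494, 0.2287]
tool_rot: [-0.118, 0.993, 0.0, -0.0]
ft_force: [-0.5, 0.2, -1.6]
width: 0.239
gripper_force: 59.6
```

Run:
```python
from h import *
s=observe();print(s["time"],s["tcp_pos"],s["width"]);print(R.from_quat(s["tool_rot"]).as_matrix().round(3))
G=plate([.0502,-.029,.133]);print((totool(G-[0,0,.008])/.03).round(3))
```

```text
22.1 [ 0.4845024  -0.14935324  0.22869405] 0.23875610243976297
[[-0.972 -0.234 -0.   ]
 [-0.234  0.972  0.   ]
 [ 0.     0.001 -1.   ]]
[-5.725  5.4    0.524]
```

Call:
carry_out([
  [-0.95,0.9,0],
  [-0.95,0.9,0],
  [-0.95,0.9,0],
  [-0.95,0.9,0],
  [-0.96,0.9,0],
  [-0.96,0.9,0],
  [0,0,0.26],
  [0,0,0.26],
  [0,0,0],
  [0,0,0],
], twist=[0,0,0,0,0,0,0,0,0,0])

```text
time: 23.35
tcp_pos: [0.6129, 0.0475, 0.2135]
tool_rot: [-0.118, 0.993, -0.0, 0.0]
ft_force: [0.2, -0.3, -0.5]
width: 0.234
gripper_force: 59.7
```

Run:
```python
from h import *
s=observe();print(s["time"],s["tcp_pos"])
G=plate([.0502,-.029,.133]);print(totool(G-[0,0,.008]).round(4))
a=read_camera("side")[:,:,::-1].copy();b=read_camera("top")[:,:,::-1].copy();cv2.imwrite("pics/side6.png",a);cv2.imwrite("pics/top6.png",b)
for h in(.036,.045,.082,.088): print(h,proj("side",plate([.0502,-.029,h])).round(1),proj("top",plate([.0502,-.029,h])).round(1))
cv2.imwrite("pics/s6.png",np.hstack([crop(a,340,140,80,100,5),crop(b,230,120,80,100,5)]))
```

```text
23.35 [0.61294241 0.04748694 0.21353758]
[-0.0008  0.0007  0.0005]
0.036 [381.8 209.5] [271.2 169.1]
0.045 [380.  206.2] [271.6 169.7]
0.082 [372.3 192.1] [273.4 172.1]
0.088 [371.  189.7] [273.7 172.5]
```

View pics/s6.png

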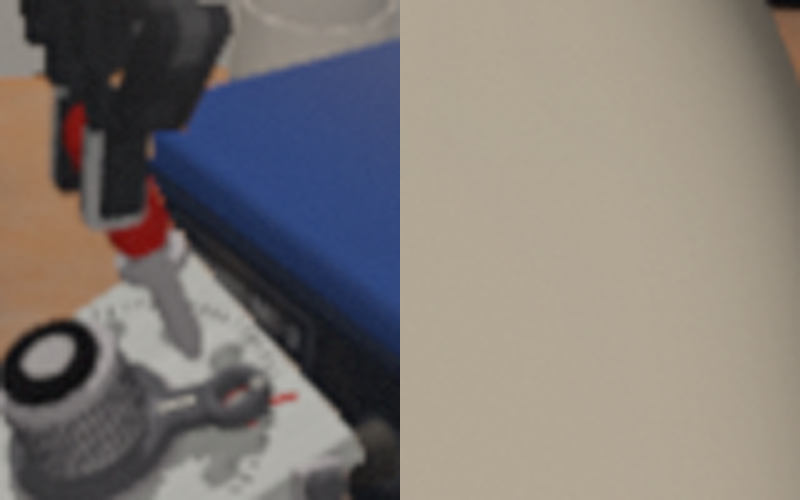

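The last picture shows the pin tip at side (378.8,211) and the collar at (370,190.4), leaning a little less than planned. The eye and red tick are below it at (387,219) and (396,219). I'll solve for the tilt.

Run:
```python
from h import *
s=observe();G=s["tcp_pos"]+[0,0,.008]
for th in(22,24,26,28):
    r=np.radians(th);d=up*np.sin(r)-np.array([0,0,np.cos(r)])
    print(th,proj("side",G+.097*d).round(1),proj("side",G+.048*d).round(1),(toplate(G+.097*d)*1e3).round(1))
print(proj("side",s["tcp_pos"]+[0,0,-.01]))
a=cv2.imread("pics/side6.png")
hsv=cv2.cvtColor(a,cv2.COLOR_BGR2HSV)
m=((hsv[...,1]<60)&(a.max(2)<175)&(a.max(2)>90)).astype(int)
print("\n".join(str(y)+" "+"".join(".#"[v] for v in m[y,362:392])for y in range(186,216)))
m=a.max(2)
print(a.max(2)[206:214,372:386])
```

```text
22 [376.9 212.3] [369.  192.3] [ 39.9 -29.5  37.4]
24 [378.5 211.4] [369.9 191.8] [ 43.3 -29.5  37.1]
26 [380.1 210.4] [370.7 191.3] [ 46.6 -29.5  36.9]
28 [381.7 209.3] [371.5 190.8] [ 50.  -29.5  36.9]
[360.25483127 180.67626686]
186 ............###...............
187 ............###...............
188 ...........#####..............
189 ...........#####..............
190 .........########.............
191 .##....###########............
192 .##################...........
193 .###################..........
194 ..###############.###.........
195 ..################..##........
196 ..##############....##........
197 ################..#####.......
198 ################.#######......
199 #####################..##.....
200 ##########################....
201 ###########################...
202 ######.#################..##..
203 ####.....###############.####.
204 ####.....####################.
205 ####...############.....######
206 ####..#############......#####
207 ###################......#####
208 #####..############...########
209 ###..##############.##########
210 ####.#####..##################
211 ########......##############.#
212 ##.#####......################
213 ##....####.......#.###########
214 #......####........####......#
215 #........###......####......##
[[136 110 102 106 110 111 108 111 149 179 180 179 179 179]
 [138 116 104 102 108 111 109 110 147 180 180 178 178 179]
 [155 136 118 103 105 110 109 110 147 179 179 175 168 160]
 [170 162 149 121 105 107 106 109 146 176 171 159 146 133]
 [175 176 171 156 130 106 104 109 145 171 154 139 132 126]
 [176 178 181 177 160 131 118 129 158 164 136 129 130 128]
 [179 181 181 179 174 166 159 162 170 159 127 126 130 126]
 [180 180 179 179 178 178 176 174 175 163 134 122 116 106]]
```

```bash
cat > plan.py <<'E'
from h import *
def Gp(z,th,c=.005,L=.097):  # tip depth z along, axis through (hole,c), tilt th
    r=np.radians(th); d=-up*np.sin(r)+np.array([0,0,np.cos(r)])
    return plate([.0502,-.029,c])+d*(L-(c-z))-[0,0,.008]
E
python3 - <<'E'
from plan import *
s=observe();print(s["time"],s["ft_force"])
p=np.zeros(3)
for z,th,c in((.016,24,.016),(.009,24,.009),(.0,24,.005),(-.006,25.5,.002),(-.012,27,0),(-.018,28,0),(-.035,28,0),(-.036,28,0)):
    u=totool(Gp(z,th,c))/.03; print(z,th,u.round(2),(u-p).round(2)); p=u
E
```

```text
23.45 [ 0.4352674  -0.07964136 -1.06273851]
0.016 24 [-0.53  0.02  0.51] [-0.53  0.02  0.51]
0.009 24 [-0.64  0.02  0.72] [-0.11  0.    0.21]
0.0 24 [-0.77  0.02  0.99] [-0.13  0.    0.27]
-0.006 25.5 [-0.79  0.02  1.2 ] [-0.02  0.    0.21]
-0.012 27 [-0.81  0.02  1.41] [-0.02  0.    0.21]
-0.018 28 [-0.86  0.02  1.61] [-0.05  0.    0.2 ]
-0.035 28 [-1.13  0.02  2.11] [-0.27  0.    0.5 ]
-0.036 28 [-1.14  0.02  2.14] [-0.02  0.    0.03]
```

Call:
carry_out([
  [-0.53,0.02,0],
  [0,0,0.25],
  [0,0,0.26],
  [-0.06,0,0.1],
  [-0.05,0,0.11],
  [0,0,0],
], twist=[0,0,0,0,0,0])

```text
time: 24.2
tcp_pos: [0.6317, 0.0534, 0.1914]
tool_rot: [-0.119, 0.993, 0.0, -0.0]
ft_force: [-0.6, -0.1, -1.6]
width: 0.241
gripper_force: 59.6
```

Run:
```python
from plan import *
s=observe();print(s["time"],s["ft_force"],s["moment"],(totool(Gp(.009,24,.009))*1e3).round(1))
a=read_camera("side")[:,:,::-1].copy();cv2.imwrite("pics/side7.png",a)
m=a.max(2); print("x",list(range(376,396)))
for y in range(204,228): print(y,m[y,376:396])
for n,p in (("eye c",[.0502,-.029,.011]),("tip",[.0502,-.029,.009])): print(n,proj("side",plate(p)))
```

```text
24.2 [-0.62960272 -0.12544621 -1.60254074] [-0.02036894  0.01162967 -0.05980321] [ 0.  -0.6 -0.7]
x [376, 377, 378, 379, 380, 381, 382, 383, 384, 385, 386, 387, 388, 389, 390, 391, 392, 393, 394, 395]
204 [105 109 110 110 110 113 112 109 120 156 175 168 171 174 148  73  58  65
  59  53]
205 [104 107 107 108 108 110 112 110 119 152 173 173 169 161 155 121  63  49
  56  52]
206 [118 124 123 102 105 108 112 111 112 137 169 173 162 157 160 154 124  63
  45  48]
207 [136 152 151 118 102 108 112 113 111 127 160 172 162 151 138 152 163 126
  59  32]
208 [162 173 173 146 105 106 110 113 111 118 138 155 156 149 148 152 164 166
 127  57]
209 [178 179 180 164 120 103 109 111 111 109 112 125 144 164 169 161 166 175
 164 120]
210 [181 180 180 173 146 106 106 110 112 110 106 113 142 170 173 170 166 157
 166 160]
211 [179 179 179 179 161 118 105 109 111 111 109 115 147 173 177 171 161 159
 167 175]
212 [178 178 178 178 164 126 101 106 111 110 111 111 132 152 158 165 167 164
 161 175]
213 [178 178 177 176 170 143 103 105 109 111 111 108 106 107 118 142 153 152
 162 174]
214 [178 176 176 177 176 159 
[... 554 characters left out ...]
 74  65  59  74
 131 167]
221 [114 103  88  82  78  77  84  75  63  77  74  62  66  69  65  59  57  79
 136 170]
222 [ 85  84  83  79  69  67  72  70  58  60  61  60  62  61  61  60  63  80
 125 163]
223 [ 74  74  73  67  59  54  56  59  56  57  59  58  60  58  62  74  92 105
 130 164]
224 [ 60  59  58  57  55  56  57  54  54  53  57  58  60  73  97 110 110 109
 134 166]
225 [ 57  58  65  73  79  88  98  83  67  67  70  74  82  99 121 126 121 129
 154 168]
226 [ 76  92 107 111 114 118 124 114 107 108 108 111 115 120 128 127 126 147
 173 175]
227 [103 118 127 128 129 127 126 126 125 126 127 128 127 126 126 122 111 133
 167 175]
eye c [386.79350426 218.44371378]
tip [387.18216518 219.14916507]
```

The tip is at (386,220), inside the eye with no contact force. Continuing.

Call:
carry_out([
  [-0.07,-0.02,0.13],
  [-0.06,0,0.14],
  [-0.02,0,0.2],
  [0,0,0],
  [0,0,0],
], twist=[0,0,0,0,0])

```text
time: 24.88
tcp_pos: [0.6363, 0.0538, 0.1775]
tool_rot: [-0.119, 0.993, -0.0, 0.0]
ft_force: [0.6, -0.0, -1.5]
width: 0.238
gripper_force: 59.7
```

Call:
carry_out([
  [-0.02,0,0.2],
  [-0.05,0,0.2],
  [0,0,0],
  [0,0,0],
], twist=[0,0,0,0])

```text
time: 25.38
tcp_pos: [0.6393, 0.0546, 0.1654]
tool_rot: [-0.119, 0.993, 0.0, 0.001]
ft_force: [6.6, 2.6, -0.8]
width: 0.235
gripper_force: 59.6
```

Run:
```python
from plan import *
s=observe();print(s["time"],s["ft_force"],s["moment"],(totool(Gp(-.018,28,0))*1e3).round(1),(totool(Gp(-.036,28,0))/.03).round(2))
```

```text
25.375 [ 6.64011878  2.61750549 -0.80606671] [ 0.54965965 -1.75648809  0.03477666] [1.2 0.  0.1] [-0.24  0.    0.53]
```

Call:
carry_out([
  [-0.07,0,0.13],
  [-0.07,0,0.13],
  [-0.07,0,0.13],
  [-0.05,0,0.1],
  [0,0,0],
  [0,0,0],
], twist=[0,0,0,0,0,0])

```text
time: 26.12
tcp_pos: [0.6457, 0.056, 0.1521]
tool_rot: [-0.119, 0.993, -0.0, 0.0]
ft_force: [-1.6, 0.7, 14.1]
width: 0.236
gripper_force: 61.3
```

Run:
```python
from plan import *
s=observe();print(s["time"],s["ft_force"],s["moment"],(totool(Gp(-.035,28,0))*1e3).round(1))
```

```text
26.125 [-1.55310224  0.69068515 14.09993593] [ 0.2550554  -0.09516195  0.01839914] [-0.3  0.1  1.8]
```

Call:
carry_out([
  [-0.03,0,0.06],
  [0,0,0],
  [0,0,0],
], twist=[0,0,0])

```text
time: 26.5
tcp_pos: [0.6458, 0.0561, 0.1519]
tool_rot: [-0.119, 0.993, -0.001, 0.001]
ft_force: [-10.2, -0.1, 27.0]
width: 0.242
gripper_force: 62.9
```

Run:
```python
from plan import *
s=observe();print(s["time"],s["ft_force"],s["moment"],(totool(Gp(-.035,28,0))*1e3).round(1))
```

```text
26.5 [-10.22878946  -0.09750225  26.96149174] [0.07865427 1.40362084 0.05251671] [-0.2  0.1  1.6]
```

Call:
carry_out([
  [0.02,0,-0.04],
  [0,0,0],
], twist=[0,0])

```text
time: 26.75
tcp_pos: [0.6457, 0.0561, 0.152]
tool_rot: [-0.119, 0.993, -0.0, 0.001]
ft_force: [-4.9, 0.7, 18.5]
width: 0.236
gripper_force: 61.8
```

Call:
carry_out([
  [0,0,0],
  [0,0,0],
  [0,0,0],
  [0,0,0],
], twist=[0,0,0,0], hand=0.5)

```text
time: 27.25
tcp_pos: [0.6459, 0.0562, 0.1497]
tool_rot: [-0.119, 0.993, 0.0, -0.0]
ft_force: [-0.0, 0.5, 0.2]
width: 0.502
gripper_force: 0.0
```

Call:
carry_out([
  [0,0,-0.5],
  [0,0,-0.8],
  [0,0,-1],
  [0,0,-1],
  [0,0,-0.5],
  [0,-1,0],
  [0,-1,0],
  [0,-1,0],
  [0,-1,0],
  [0,-1,0],
], twist=[0,0,0,0,0,0,0,0,0,0])

```text
time: 28.5
tcp_pos: [0.6816, -0.0904, 0.2641]
tool_rot: [-0.119, 0.993, 0.0, -0.0]
ft_force: [-0.8, 0.0, -0.5]
width: 0.5
gripper_force: 0.0
```

Call:
carry_out([
  [0,-1,0],
  [0,-1,0],
  [0,0,0],
], twist=[0,0,0])

```text
time: 28.88
tcp_pos: [0.6958, -0.1499, 0.2632]
tool_rot: [-0.118, 0.993, 0.0, -0.001]
ft_force: [0.3, 0.6, -0.1]
width: 0.502
gripper_force: 0.0
```

Run:
```python
from plan import *
s=observe();print(s["time"],s["ft_force"],s["tcp_pos"])
ims={n:read_camera(n)[:,:,::-1].copy() for n in("side","top")}
ce={}
for n,im in ims.items():
    cv2.imwrite(f"pics/{n}8.png",im)
    hsv=cv2.cvtColor(im,cv2.COLOR_BGR2HSV)
    m=(((hsv[...,0]<6)|(hsv[...,0]>174))&(hsv[...,1]>170)&(hsv[...,2]>90)).astype(np.uint8)
    k,_,st,c=cv2.connectedComponentsWithStats(m)
    print(n,[(q.round(1).tolist(),w.tolist()) for q,w in zip(c[1:],st[1:]) if w[4]>40])
for h in(.011,.017,.026,.0505,.075,.081): print(h,proj("side",plate([.0502,-.029,h])).round(1),proj("top",plate([.0502,-.029,h])).round(1))
m=ims["side"].max(2); x=366
for y in range(184,228): print(y,"".join("%4d"%v for v in m[y,366:396]))
```

```text
28.875 [ 0.31431194  0.62072755 -0.14621254] [ 0.69579052 -0.14993465  0.26316719]
side [([377.1, 202.6], [368, 189, 19, 28, 279]), ([303.5, 278.0], [298, 262, 12, 33, 359]), ([230.6, 285.5], [224, 281, 15, 10, 65]), ([375.4, 299.6], [369, 283, 15, 34, 406]), ([290.3, 303.7], [284, 287, 14, 34, 396])]
top [([484.8, 97.5], [483, 91, 5, 12, 47]), ([271.8, 170.9], [267, 165, 11, 12, 93])]
0.011 [386.8 218.4] [270.1 167.6]
0.017 [385.6 216.3] [270.4 167.9]
0.026 [383.8 213.1] [270.8 168.5]
0.0505 [378.9 204.1] [271.9 170. ]
0.075 [373.8 194.8] [273.1 171.6]
0.081 [372.5 192.5] [273.4 172. ]
184   52  30  32  28  27  30  30  35  41  38  40  41  35  36  41  49  50  51  54  64  78  84  85  86  88  90  93 100 106 113
185   51  29  29  28  30  27  33  38  39  33  35  40  41  34  35  37  46  47  49  51  63  76  84  85  86  88  89  93  97 103
186   49  30  29  31  30  28  28  38  38  30  32  33  39  41  40  38  39  46  48  49  51  60  72  80  86  85  87  89  92  95
187   49  29  29  31  28  31  33  40  41  42  53  40  33  39  43  42  36  35  43  49  48  50  56  67  79  84  86  86  87  89
188   
[... 4293 characters left out ...]
 85  84  78  74  87  98 108 110 107 101  91  80  64  60  61  64  82 127 167
223   78  77  72  81  85  85  87  84  83  79  76  75  74  65  59  67  76  87  89  83  74  68  61  61  63  73  93 108 133 166
224   74  78  76  75  85  85  83  80  73  69  62  61  60  57  59  57  58  55  56  59  58  56  61  73  90  99 111 112 137 169
225   80  78  79  73  87  87  82  69  59  57  57  60  62  70  81  90 100  83  65  59  66  76  84 101 120 121 122 132 157 170
226   80  81  70  74  87  85  77  61  57  63  73  88 106 111 115 121 125 117 108 105 107 113 117 122 128 129 128 150 176 178
227   86  75  69  82  89  80  68  58  70  91 104 118 129 130 130 130 130 129 128 128 128 130 129 129 129 123 113 135 169 177
```

```bash
python3 - <<'E'
from plan import *
t=np.linspace(0,2*np.pi,721)
def ext(r,h):
    P=np.array([proj("side",plate([.0502+r*np.cos(a),-.029+r*np.sin(a),h])) for a in t]); i=P[:,1].argmax(); return P[i].round(1),P[:,0].min().round(1),P[:,0].max().round(1)
print("eye top/bot",ext(.0135,.011),ext(.0135,.0015))
for h in(.011,.013,.015,.019):print("collar bottom at",h,ext(.013,h))
print("handle low/top rim",ext(.011,.026),ext(.011,.075))
E
python3 - <<'E'
import sys; sys.path.insert(0,'.')
import os; os.chdir('.')
from h import *
# reference: same handle-vs-collar in block image is vertical; compare eye outline before/after in column 383
for f in("side5","side8"):
    im=cv2.imread(f"pics/{f}.png").max(2); print(f,[im[208:230,c].tolist() for c in(383,386)])
E
```

```text
eye top/bot (array([384.6, 224.1]), np.float64(379.9), np.float64(393.8)) (array([386.4, 227.4]), np.float64(381.8), np.float64(395.6))
collar bottom at 0.011 (array([384.6, 223.9]), np.float64(380.2), np.float64(393.5))
collar bottom at 0.013 (array([384.2, 223.2]), np.float64(379.8), np.float64(393.1))
collar bottom at 0.015 (array([383.8, 222.5]), np.float64(379.4), np.float64(392.7))
collar bottom at 0.019 (array([383., 221.]), np.float64(378.6), np.float64(392.0))
handle low/top rim (array([381.9, 217.7]), np.float64(378.2), np.float64(389.6)) (array([371.5, 199.5]), np.float64(368.0), np.float64(379.6))
side5 [[177, 160, 140, 131, 128, 123, 111, 92, 75, 67, 60, 67, 81, 87, 77, 63, 53, 84, 115, 127, 126, 126], [158, 126, 123, 127, 119, 98, 76, 64, 57, 64, 102, 129, 121, 96, 77, 63, 55, 70, 110, 128, 128, 128]]
side8 [[125, 127, 127, 127, 126, 125, 126, 126, 126, 114, 105, 109, 112, 110, 108, 87, 55, 83, 117, 129, 128, 128], [130, 121, 119, 122, 123, 123, 123, 121, 116, 116, 116, 114, 116, 115, 101, 74, 58, 66, 107, 128, 130, 130]]
```

```bash
python3 -c "
from plant import *
print(observe()['time'],job_done())"
```

```text
the job is handed in; nothing more can be done
28.975 None
```

The job is handed in at 29 s. The cup measured about −30°, at the red mark, and the locking pin is through the eye and the red-ringed hole with its collar on the eye and released, judging by the hard stop when pushing it in and the final side image.

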